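Back off the knurled lock collar of a pump housing

TASK

Of the two pump housings on the bench, one has a knurled lock collar around a brass plug. Loosen that collar with a fingertip: roll the fingertip round its knurled rim to turn the collar anticlockwise (seen from above), counting the turns, until the white line on the collar has come round to the black line on the boss inside it for the second time, and leave it there with the two lines meeting. Nothing is to be gripped or lifted: leave the plug in its bore and do not disturb the loose parts lying about.

Things in the scene. Friction and masses are not known exactly. Their poses are not given: they have to be found in the camera images.
- collar (a joint): Angle of the lock collar about its vertical axis, rad, growing anticlockwise seen from above (loosening), counted over several turns: 0 is tight, with its white line at the boss's black line; the lines meet again at 6.283 (first time) and 12.566 (second time). Starts between 0.5 and 1.9. It turns in place without rising, with a steady drag of about 0.06 N m, and stays where it is left; end stops at 0 and 15.5.
- collar_axis (a point): On the collar's vertical axis, level with its top, 120 mm above the bench; axes are the housing's. The housing is a fixed grey metal block 118 x 118 mm, top 85 mm above the bench, on a base plate 160 x 150 x 12 mm; there is a 9 mm gap between block and collar.
- index_line (a point): Middle of the fixed black line (11 x 10 mm, radial) on top of the steel boss, 24 mm from the collar's axis, 122 mm above the bench. The boss is 60 mm in diameter and stands 2 mm above the collar's top, inside it.
- collar_mark (a point): Middle of the white line (14 x 10 mm, radial) on the collar's top face, 38.5 mm from the axis; it turns with the collar. The collar is a dark steel ring 96 mm in diameter over its 40 upright knurl ribs (5 mm thick, 2.5 mm proud of the 91 mm body), 62 mm bore, 26 mm high (94 to 120 mm above the bench).
- plug_centre (a point): Centre of the loose brass plug standing in the boss's 35 mm bore, on the collar's axis: shank 30 mm diameter, 34 mm long, head 33 mm diameter, 12 mm high, 46 mm in all; this point is 23 mm above its foot, 114 mm above the bench, so its top is 137 mm above the bench (17 mm above the collar). It stays in.
- capped_pump: The other housing, same block and height, fixed; closed by a smooth 96 mm cap with six bolt heads (top at 126 mm) and no plug: not to be worked on. Origin at the middle of its base plate's underside, on the bench.
- socket: Loose steel wrench socket, 30 mm diameter, 45 mm high, upright; origin at its underside.
- wrench: Loose steel open-end wrench, about 170 mm long, lying along its x axis; origin underneath its middle.
- fitting: Loose brass fitting, foot 36 mm diameter, 42 mm high; origin at its underside.
- spacer: Loose steel spacer ring, 48 mm outside, 20 mm bore, 9 mm high; origin at its underside.
Things that resemble listed ones, but are neither listed nor needed, are in the scene too. What is shaped like the part that bears plug_centre but blue is not meant.

How it is judged:
By the outcome, as a careful person would: the job done as asked, in the order asked, and still so for the second after the job is handed in, with the robot touching nothing.
It also fails if it takes over 67 s, if anything falls off the work surface, if the arm or the gripper's body presses on something with over 40 N, if the wrist force passes 120 N, or if a joint passes its speed limit or range.

ROBOT

A 6-joint arm with a two-finger parallel gripper is mounted at the origin on the work surface. World frame = base frame: x ahead of the robot, y to its left, z up, the work surface at z = 0. Lengths are in mm, angles in rad, forces in N, time in s.
With the tool pointing down it reaches from about 275 to 1000 mm from the base axis. Payload 8.4 kg.
Tool frame: the origin (TCP) lies at the centre of the arm's flange, where the gripper is bolted on; the fingertips stand 173 mm ahead of it and the grasp point (between the pads) lies 155 mm ahead of it; z points along the fingers, y is the direction in which the jaws open and shut (so a half turn about z gives the same grasp; the last joint's range is limited). The gripper opens to 85 mm and grips with 20 to 120 N. Pads are 22 mm wide; open, the fingers measure 114 mm over their backs; the gripper's body (76 mm by 85 mm) begins 54 mm behind the grasp point. The pads swing forward as they close: fully open they stand 13 mm farther back than shut.
Start: joints at [-1.286, 0.353, 1.633, -0, 1.155, -0.002], TCP at [176.802, -599.475, 404.681] pointing down, gripper open.
Joint ranges: [-2.63, 2.63], [-0.92, 2.1], [0.06, 2.66], [-1.3, 4.44], [0, 2.69], [-3.02, 3.02]. Speed limits (rad/s): [2.22, 2.22, 2.79, 3.14, 3.14, 3.14].

INTERFACE

Orientations are given as [roll, pitch, yaw] about the fixed x, y, z axes, in that order (R = Rz(yaw) Ry(pitch) Rx(roll)).
In Python, from rig import sense, grab_frame, camera_model, sign_off gives the robot as it stands. The module is installed in compiled form; this text tells all that it offers.
- The arm moves only by the tool step_arm, never from a script. Its argument "commands" is a list of rows, each a list of 3 entries, a list of its own where there are three numbers: the shift along the tool's x, y, z in mm, then the turn about the tool's z in rad, then the opening, from 0 (shut) to 1 (fully open). A call has 1 to 20 rows; each row shifts and turns the pose as measured when the row begins, along the tool's axes as they then stand; what a row does not reach is not made up. A row lasts 1/8 s, in which the tool goes at most 62.5 mm and 10.7 degrees, less where a joint would pass 70% of its speed; a pose out of reach is approached as far as the arm can. A call with a gripper value outside its range is refused whole. The fingers move at their own pace and stop on an object; "force" is the grip in N (left out, the last holds). Time passes only in rows, so rows that do not move let the fingers close. It gives the time, the measured TCP pose, the force and the opening at its end, in the units of the state.
- sense(): the state, without advancing time (a new reading comes with each control period).
- grab_frame(name): name is "scene" or "top"; returns the picture (480x640x3 uint8, blue, green, red); there is no depth.
- camera_model(name): a dict with "fx", "fy", "cx", "cy" (pixels), "dist" ([k1, k2, p1, p2, k3] as OpenCV has them; the pictures are not rectified), "R" (3x3) and "t" (3): a world point X has camera coordinates R X + t. Camera axes: x right, y down, z forward; pixel columns grow to the right and rows downward; lengths in mm; the calibration is good to about 2 mm. A picture is of the moment at which its call begins. camera_model takes no time and is no camera call.
- sign_off(): hands the job in, once; it reports no verdict.
The state is a dict: "clock": time; "qpos": joint angles; "qvel": joint speeds; "joint_efforts": joint torques, N m; "eef_pos": TCP position; "tcp_rot": TCP orientation; "contact_force": force on the tool from outside, world axes, zero at the start; "wrist_torque": the same for the moment, N m; "opening": opening from 0.0 (shut) to 1.0 (fully open).
Only numpy, scipy, OpenCV 4.12 (cv2) and the standard library are available. Lean on these libraries where they do the work, as an engineer would, in place of code of your own. Each camera call takes 0.05 s, during which the arm holds its last target. There are 200 camera calls.

## Working session

There is one attempt and no reset: what is moved stays moved. The work goes in short steps, Python scripts to look and compute and a tool call to move; the robot and the scene stay as the last step left them, time stands still between calls to the robot, and variables do not carry over. Pictures are saved under pics/ and viewed, about 8 in all and at most 12, crops included, and the job is handed in when it is done.

Besides the shell and the picture viewer there is one more tool, called after "Call:" as name(argument=value, ...), one argument or row to a line, values as JSON. step_arm: Moves the arm, as the interface text tells. Its arguments: {"type":"object","properties":{"commands":{"type":"array","items":{"type":"array"}},"force":{"type":"number"}},"required":["commands"]}

```bash
mkdir -p pics; python3 - <<'E'
from rig import *
import cv2,numpy as np
for n in("scene","top"):
    cv2.imwrite(f"pics/{n}0.png",grab_frame(n)); c=camera_model(n); print(n,{k:np.round(v,3).tolist() for k,v in c.items()})
s=sense();print(s)
E
```

```text
scene {'fx': 499.936, 'fy': 499.936, 'cx': 325.534, 'cy': 240.457, 'dist': [-0.067, 0.0, 0.0, 0.0, 0.0], 'R': [[0.353, 0.936, 0.014], [0.746, -0.272, -0.608], [-0.564, 0.225, -0.794]], 't': [-195.163, -368.478, 1299.18]}
top {'fx': 578.138, 'fy': 578.138, 'cx': 322.922, 'cy': 238.808, 'dist': [-0.126, 0.0, 0.0, 0.0, 0.0], 'R': [[-0.018, -1.0, -0.016], [-0.993, 0.02, -0.119], [0.119, 0.013, -0.993]], 't': [15.71, 564.433, 1305.959]}
{'clock': 0.1, 'qpos': array([-1.28640026e+00,  3.53575918e-01,  1.63405050e+00,  1.23132888e-05,
        1.15517509e+00, -2.41683279e-03]), 'qvel': array([-1.89433538e-04,  2.75763535e-05, -2.71859518e-03,  5.59493455e-04,
        8.68240214e-04, -1.18150196e-03]), 'joint_efforts': array([ 2.69517232e-04, -6.06356049e+01, -3.42819750e+01, -3.69363045e-05,
        3.86668937e-03,  9.25975371e-06]), 'eef_pos': array([ 176.74509337, -599.27601217,  404.04243471]), 'tcp_rot': array([-3.14038383e+00, -1.41805520e-05,  2.86807912e-01]), 'contact_force': array([-0.3337178 , -0.51116024, -0.12477321]), 'wrist_torque': array([-0.00053875, -0.04158489, -0.01073792]), 'opening': 1.005205995830817}
```

View pics/scene0.png

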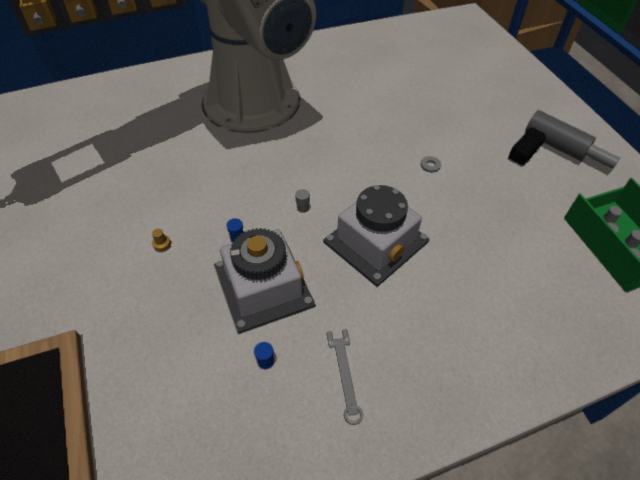

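View pics/top0.png

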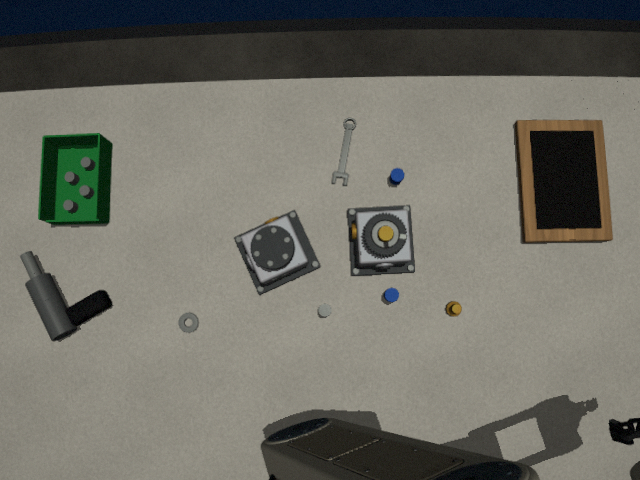

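Scene view: collar with brass plug at about (259,250), capped pump at (382,205). Top view: collar at about (385,235), with the white mark at about (402,237) and a dark line at about (387,243).

```bash
cat > h.py <<'E'
from rig import *
import cv2,numpy as np
def ray(n,uv,z):
    c=camera_model(n);K=np.array([[c["fx"],0,c["cx"]],[0,c["fy"],c["cy"]],[0,0,1]])
    p=cv2.undistortPoints(np.float64(uv).reshape(-1,1,2),K,np.float64(c["dist"])).reshape(-1,2)
    R=np.array(c["R"]);t=np.array(c["t"]);o=-R.T@t;d=np.c_[p,np.ones(len(p))]@R
    return o+d*((z-o[2])/d[:,2])[:,None]
def proj(n,X):
    c=camera_model(n);K=np.array([[c["fx"],0,c["cx"]],[0,c["fy"],c["cy"]],[0,0,1]])
    return cv2.projectPoints(np.float64(X).reshape(-1,1,3),cv2.Rodrigues(np.array(c["R"]))[0],np.float64(c["t"]),K,np.float64(c["dist"]))[0].reshape(-1,2)
def rectify(n,cx,cy,z,half=60,s=5):
    # metric view of plane z about (cx,cy): up=+x, left=+y
    N=int(2*half*s);j,i=np.meshgrid(np.arange(N),np.arange(N))
    X=np.c_[(cx+half-i.ravel()/s),(cy+half-j.ravel()/s),np.full(N*N,z)]
    m=proj(n,X).astype(np.float32).reshape(N,N,2)
    return cv2.remap(grab_frame(n),m[...,0],m[...,1],cv2.INTER_CUBIC)
E
python3 - <<'E'
from h import *
for n,b in(("top",(370,220,400,250)),("scene",(240,230,275,262))):
    f=grab_frame(n);h=cv2.cvtColor(f,cv2.COLOR_BGR2HSV)
    m=cv2.inRange(h,(10,130,90),(30,255,255));q=np.zeros_like(m);q[b[1]:b[3],b[0]:b[2]]=m[b[1]:b[3],b[0]:b[2]]
    M=cv2.moments(q,True);uv=(M['m10']/M['m00'],M['m01']/M['m00']);print(n,uv,M['m00'],ray(n,uv,137 if n=="top" else 132))
p=ray("top",[(385,235)],120)[0]
a=rectify("top",p[0],p[1],120);b=rectify("scene",p[0],p[1],120)
print(p);cv2.imwrite("pics/rect.png",cv2.resize(np.hstack([a,b]),(800,400)))
for nm,uv,z in(("fit",(454,309),0),("blue1",(391,296),40),("sock",(324,311),40),("cap",(272,248),120),("blue2",(397,176),40),("wr",(340,185),0)):print(nm,ray("top",[uv],z)[0].round())
for c in ((348,208),(411,206),(414,272),(351,275)): print(ray("top",[c],12)[0].round())
E
```

```text
top (385.40697674418607, 233.07558139534885) 172.0 [[ 561.91141113 -130.30682049  137.        ]]
scene (256.3607305936073, 243.21461187214612) 219.0 [[ 560.0284037  -130.32193739  132.        ]]
[ 559.90249249 -130.91984846  120.        ]
fit [ 396. -300.    0.]
blue1 [ 429. -148.   40.]
sock [398.   5.  40.]
cap [536. 115. 120.]
blue2 [ 709. -171.   40.]
wr [698. -38.   0.]
[640. -55.  12.]
[ 642. -205.   12.]
[ 485. -207.   12.]
[481. -59.  12.]
```

View pics/rect.png

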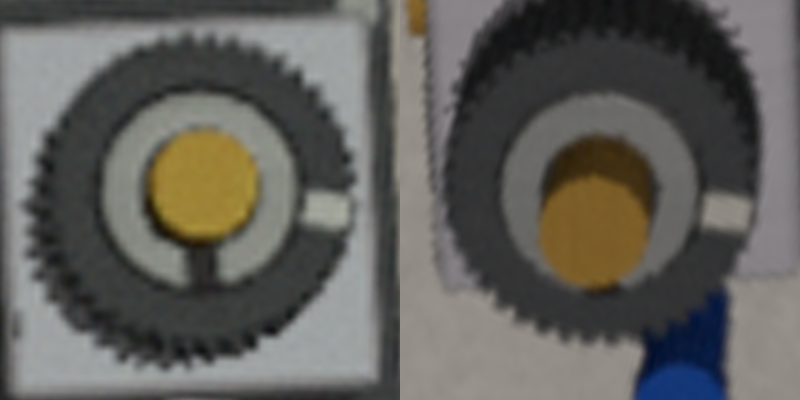

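Call:
step_arm(
  commands=[
    [[0,0,0],0.144,0],
    [[0,0,0],0.143,0],
    [[38,-38,0],0,0],
    [[38,-38,0],0,0],
    [[38,-38,0],0,0],
    [[38,-38,0],0,0],
    [[38,-38,0],0,0],
    [[38,-38,0],0,0],
    [[38,-38,0],0,0],
    [[38,-38,0],0,0],
    [[38,-38,0],0,0],
    [[38,-38,0],0,0],
  ],
  force=60,
)

```text
clock: 1.8
eef_pos: [570.2, -214.8, 404.7]
tcp_rot: [3.139, -0.002, -0.017]
contact_force: [0.3, -0.5, 0.0]
opening: 0.0
```

Call:
step_arm(
  commands=[
    [[-4,0,40],-0.017,0],
    [[-4,0,40],0,0],
    [[0,0,35],0,0],
    [[0,0,13],0,0],
    [[0,-8,0],0,0],
    [[0,0,0],0,0],
  ],
)

```text
clock: 2.55
eef_pos: [566.9, -203.0, 275.8]
tcp_rot: [3.138, -0.007, 0.007]
contact_force: [0.5, 0.5, 0.8]
opening: -0.003
```

```bash
python3 - <<'E'
from h import *
s=sense();print(s["eef_pos"],s["tcp_rot"],s["contact_force"])
a=grab_frame("top")[160:310,300:460];b=grab_frame("scene")[190:340,180:340]
cv2.imwrite("pics/v1.png",cv2.resize(np.hstack([a,b]),(800,375),interpolation=cv2.INTER_CUBIC))
E
```

```text
[ 566.9141763  -203.00974997  275.78361926] [ 3.13799486 -0.0074448   0.00687389] [0.49049078 0.53911258 0.79053867]
```

View pics/v1.png

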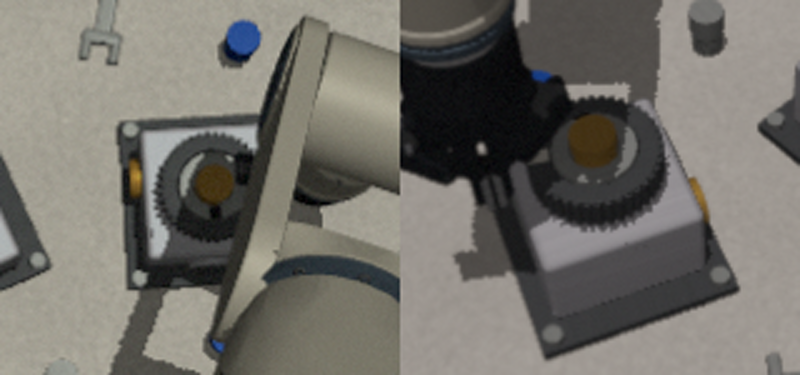

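Top view: the arm hides the collar's right side. Scene view: the fingertips stand just clear of the rim, around (500,195) in the crop. Approaching to contact.

Call:
step_arm(
  commands=[
    [[-4,-4,0],0.007,0],
    [[0,-4,1],0,0],
    [[0,-2,0],0,0],
    [[0,0,0],0,0],
  ],
)

```text
clock: 3.15
eef_pos: [563.2, -193.0, 277.0]
tcp_rot: [3.136, -0.011, -0.001]
contact_force: [0.2, 0.3, 0.9]
opening: -0.001
```

Call:
step_arm(
  commands=[
    [[0,-2,0],0,0],
    [[0,-2,0],0,0],
    [[0,0,0],0,0],
  ],
)

```text
clock: 3.52
eef_pos: [563.3, -190.3, 277.0]
tcp_rot: [3.133, -0.012, 0.0]
contact_force: [0.0, -1.7, 0.9]
opening: 0.001
```

Call:
step_arm(
  commands=[
    [[0,-2,0],0,0],
    [[0,0,0],0,0],
  ],
)

```text
clock: 3.78
eef_pos: [563.3, -189.7, 277.1]
tcp_rot: [3.13, -0.012, 0.001]
contact_force: [-1.1, -1.3, 0.3]
opening: -0.003
```

```bash
cat >> h.py <<'E'
C=np.array([562.,-130.5])
def rows(start_deg,n,step=6,press=3,zt=275,s=None,r=48,h=11.2):
    """tool-axis rows (yaw~0) from orbit position; prints n rows walking the rounded square"""
    s=s or sense();p=np.array(s["eef_pos"][:2])-C
    # rounded square path parameterised densely
    th=np.radians(np.arange(-180,720,.25));pts=[];ins=[]
    for k,q in enumerate(range(-180,720,90)):
        cs=[(-h,-h),(h,-h),(h,h),(-h,h)][k%4]
        for a in np.radians(np.arange(q,q+90.1,1)):
            pts.append(np.array(cs)+r*np.array([np.cos(a),np.sin(a)]))
            ins.append(-np.array([np.cos(a),np.sin(a)]))
    P=np.array(pts);I=np.array(ins);L=np.r_[0,np.cumsum(np.hypot(*np.diff(P,axis=0).T))]
    near=np.argmin(np.hypot(*(P[:364]-p).T))
    q0=L[near]+np.dot(p-P[near],[-(-I[near][1])*-1,-I[near][0]])*0
    f=lambda l:np.array([np.interp(l,L,P[:,i]) for i in(0,1)]);g=lambda l:np.array([np.interp(l,L,I[:,i]) for i in(0,1)])
    yaw=s["tcp_rot"][2];out=[];prev=f(q0)
    for k in range(n):
        l=q0+(k+1)*step;c=f(l);d=c-prev+press*g(l);prev=c
        out.append([[round(float(d[0])),round(float(-d[1])),round(float(s["eef_pos"][2]-zt)) if k==0 else 0],round(float(yaw),3) if k==0 else 0,0])
    print("pos rel",p.round(1),"orbit",np.degrees(np.arctan2(p[1],p[0])).round(),"offpath",np.hypot(*(P[near]-p)).round(1),"rot",np.round(s["tcp_rot"],3),"F",np.round(s["contact_force"],1),"z",s["eef_pos"][2].round(1));print(out)
E
python3 -c "
from h import *;rows(0,8)"
```

```text
pos rel [  1.3 -59.2] orbit -89.0 offpath 9.9 rot [ 3.13e+00 -1.20e-02  1.00e-03] F [-1.1 -1.3  0.3] z 277.1
[[[6, -3, 2], 0.001, 0], [[5, -4, 0], 0, 0], [[5, -5, 0], 0, 0], [[4, -5, 0], 0, 0], [[3, -6, 0], 0, 0], [[3, -6, 0], 0, 0], [[2, -6, 0], 0, 0], [[1, -6, 0], 0, 0]]
```

Call:
step_arm(
  commands=[
    [[5,-3,2],0,0],
    [[5,-3,0],0,0],
    [[6,-3,0],0,0],
    [[5,-4,0],0,0],
    [[5,-5,0],0,0],
    [[4,-5,0],0,0],
  ],
)

```text
clock: 4.53
eef_pos: [597.9, -173.3, 277.8]
tcp_rot: [3.114, -0.026, 0.003]
contact_force: [3.6, -5.6, -3.3]
opening: -0.001
```

```bash
python3 - <<'E'
s=open('h.py').read()
a=s.index("    near=");b=s.index("    f=lambda")
s=s[:a]+"""    ld=np.arange(0,L[-1],1.);P=np.c_[np.interp(ld,L,P[:,0]),np.interp(ld,L,P[:,1])];I=np.c_[np.interp(ld,L,I[:,0]),np.interp(ld,L,I[:,1])];L=ld
    near=np.argmin(np.hypot(*(P[:400]-p).T));q0=L[near]
"""+s[b:]
open('h.py','w').write(s)
E
python3 - <<'E'
from h import *
rows(0,16)
a=rectify("top",562,-130.5,120)
b=rectify("scene",562,-130.5,120)
cv2.imwrite("pics/v2.png",cv2.resize(np.hstack([a,b]),(800,400)))
E
```

```text
pos rel [ 35.9 -42.8] orbit -50.0 offpath 7.9 rot [ 3.114e+00 -2.600e-02  3.000e-03] F [ 3.6 -5.6 -3.3] z 277.8
[[[2, -6, 3], 0.003, 0], [[2, -6, 0], 0, 0], [[1, -6, 0], 0, 0], [[0, -7, 0], 0, 0], [[-1, -6, 0], 0, 0], [[-2, -6, 0], 0, 0], [[-2, -6, 0], 0, 0], [[-3, -6, 0], 0, 0], [[-3, -6, 0], 0, 0], [[-3, -6, 0], 0, 0], [[-3, -6, 0], 0, 0], [[-3, -6, 0], 0, 0], [[-4, -5, 0], 0, 0], [[-5, -5, 0], 0, 0], [[-5, -4, 0], 0, 0], [[-6, -3, 0], 0, 0]]
```

View pics/v2.png

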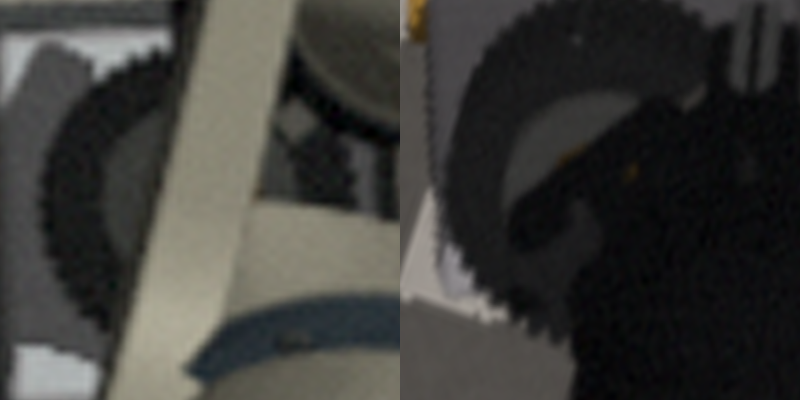

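Contact holds and the collar turns: in the top view the mark has moved from (327,212) to about (295,120), so about 46° further. I'll use the tip position, allowing for tilt, in the helper.

```bash
python3 - <<'E'
s=open('h.py').read()
s=s.replace('p=np.array(s["eef_pos"][:2])-C','p=tip(s)[:2]-C').replace('press=3,','press=2,').replace('h=11.2','h=10.5')
s=s.replace("def rows","""def tip(s,d=163):
    from scipy.spatial.transform import Rotation as T
    return np.array(s["eef_pos"])+T.from_euler("xyz",s["tcp_rot"]).apply([0,0,d])
def rows""")
open('h.py','w').write(s)
E
python3 -c "
from h import *;rows(0,16)"
```

```text
pos rel [ 40.4 -46.9] orbit -49.0 offpath 0.9 rot [ 3.114 -0.026  0.004] F [ 4.  -5.9 -2.6] z 277.9
[[[3, -5, 3], 0.004, 0], [[2, -6, 0], 0, 0], [[2, -6, 0], 0, 0], [[1, -6, 0], 0, 0], [[0, -6, 0], 0, 0], [[-1, -6, 0], 0, 0], [[-2, -6, 0], 0, 0], [[-2, -6, 0], 0, 0], [[-2, -6, 0], 0, 0], [[-2, -6, 0], 0, 0], [[-2, -6, 0], 0, 0], [[-3, -6, 0], 0, 0], [[-3, -5, 0], 0, 0], [[-4, -5, 0], 0, 0], [[-4, -4, 0], 0, 0], [[-5, -4, 0], 0, 0]]
```

Call:
step_arm(
  commands=[
    [[3,-5,3],0.004,0],
    [[2,-6,0],0,0],
    [[2,-6,0],0,0],
    [[1,-6,0],0,0],
    [[0,-6,0],0,0],
    [[-1,-6,0],0,0],
    [[-2,-6,0],0,0],
    [[-2,-6,0],0,0],
    [[-2,-6,0],0,0],
    [[-2,-6,0],0,0],
  ],
)

```text
clock: 5.88
eef_pos: [610.8, -113.2, 276.7]
tcp_rot: [3.107, -0.065, -0.0]
contact_force: [4.6, -1.2, -1.6]
opening: 0.001
```

```bash
python3 -c "
from h import *;rows(0,18)
a=rectify('top',562,-130.5,120);cv2.imwrite('pics/t1.png',a)"
```

```text
pos rel [59.4 11.6] orbit 11.0 offpath 0.9 rot [ 3.107 -0.065 -0.   ] F [ 4.6 -1.2 -1.6] z 276.7
[[[-3, -6, 2], -0.0, 0], [[-3, -5, 0], 0, 0], [[-4, -5, 0], 0, 0], [[-4, -4, 0], 0, 0], [[-5, -4, 0], 0, 0], [[-5, -3, 0], 0, 0], [[-6, -2, 0], 0, 0], [[-6, -2, 0], 0, 0], [[-6, -1, 0], 0, 0], [[-6, 0, 0], 0, 0], [[-6, 1, 0], 0, 0], [[-6, 1, 0], 0, 0], [[-6, 2, 0], 0, 0], [[-6, 2, 0], 0, 0], [[-6, 2, 0], 0, 0], [[-6, 2, 0], 0, 0], [[-6, 2, 0], 0, 0], [[-5, 3, 0], 0, 0]]
```

Call:
step_arm(
  commands=[
    [[-3,-6,2],0,0],
    [[-3,-5,0],0,0],
    [[-4,-5,0],0,0],
    [[-4,-4,0],0,0],
    [[-5,-4,0],0,0],
    [[-5,-3,0],0,0],
    [[-6,-2,0],0,0],
    [[-6,-2,0],0,0],
    [[-6,-1,0],0,0],
    [[-6,0,0],0,0],
  ],
)

```text
clock: 7.18
eef_pos: [570.6, -70.7, 274.5]
tcp_rot: [3.119, -0.096, -0.003]
contact_force: [7.9, 13.9, 1.4]
opening: 0.001
```

```bash
python3 -c "
from h import *;rows(0,18)
a=rectify('top',562,-130.5,120);b=rectify('scene',562,-130.5,120);cv2.imwrite('pics/v3.png',cv2.resize(np.hstack([a,b]),(800,400)))"
```

```text
pos rel [24.1 56.1] orbit 67.0 offpath 0.5 rot [ 3.119e+00 -9.600e-02 -3.000e-03] F [ 7.9 13.9  1.4] z 274.5
[[[-6, 1, 0], -0.003, 0], [[-6, 1, 0], 0, 0], [[-6, 2, 0], 0, 0], [[-6, 2, 0], 0, 0], [[-6, 2, 0], 0, 0], [[-6, 2, 0], 0, 0], [[-6, 2, 0], 0, 0], [[-5, 3, 0], 0, 0], [[-5, 4, 0], 0, 0], [[-4, 4, 0], 0, 0], [[-4, 5, 0], 0, 0], [[-3, 5, 0], 0, 0], [[-2, 6, 0], 0, 0], [[-2, 6, 0], 0, 0], [[-1, 6, 0], 0, 0], [[0, 6, 0], 0, 0], [[1, 6, 0], 0, 0], [[1, 6, 0], 0, 0]]
```

View pics/v3.png

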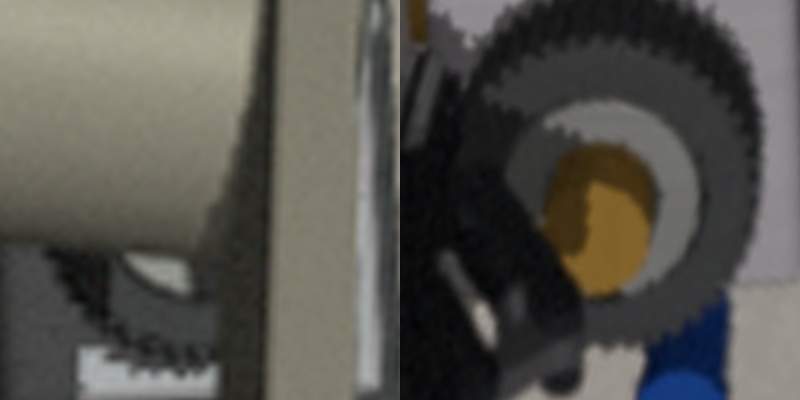

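Consistent with my estimate: the mark should be on the left, hidden by the gripper in both views, and it isn't on the visible part. Continuing.

Call:
step_arm(
  commands=[
    [[-6,0,0],0,0],
    [[-6,1,0],0,0],
    [[-6,2,0],0,0],
    [[-6,2,0],0,0],
    [[-6,2,0],0,0],
    [[-6,2,0],0,0],
    [[-6,2,0],0,0],
    [[-5,3,0],0,0],
    [[-5,4,0],0,0],
    [[-4,4,0],0,0],
    [[-4,5,0],0,0],
    [[-3,5,0],0,0],
  ],
)

```text
clock: 8.78
eef_pos: [502.4, -90.5, 270.0]
tcp_rot: [3.141, -0.091, -0.008]
contact_force: [-1.7, 2.9, 1.7]
opening: -0.001
```

```bash
python3 -c "
from h import *;rows(0,18)
a=rectify('top',562,-130.5,120);b=rectify('scene',562,-130.5,120);cv2.imwrite('pics/v4.png',cv2.resize(np.hstack([a,b]),(800,400)))"
```

```text
pos rel [-44.7  39.7] orbit 138.0 offpath 3.0 rot [ 3.141 -0.091 -0.008] F [-1.7  2.9  1.7] z 270.0
[[[-2, 6, -5], -0.008, 0], [[-1, 6, 0], 0, 0], [[0, 6, 0], 0, 0], [[0, 6, 0], 0, 0], [[1, 6, 0], 0, 0], [[2, 6, 0], 0, 0], [[2, 6, 0], 0, 0], [[2, 6, 0], 0, 0], [[2, 6, 0], 0, 0], [[2, 6, 0], 0, 0], [[3, 5, 0], 0, 0], [[4, 5, 0], 0, 0], [[4, 5, 0], 0, 0], [[5, 4, 0], 0, 0], [[5, 3, 0], 0, 0], [[6, 3, 0], 0, 0], [[6, 2, 0], 0, 0], [[6, 1, 0], 0, 0]]
```

View pics/v4.png

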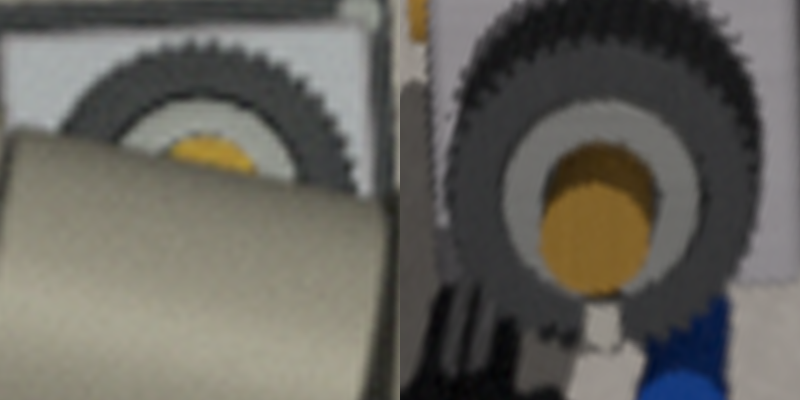

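In the scene view the white mark is at (602,327), at the index: the first meeting, about 360°. One more turn, roughly 300 mm of path.

Call:
step_arm(
  commands=[
    [[-2,6,-4],-0.008,0],
    [[-1,6,0],0,0],
    [[0,6,0],0,0],
    [[0,6,0],0,0],
    [[1,6,0],0,0],
    [[2,6,0],0,0],
    [[2,6,0],0,0],
    [[2,6,0],0,0],
    [[2,6,0],0,0],
    [[2,6,0],0,0],
    [[3,5,0],0,0],
    [[4,5,0],0,0],
  ],
)

```text
clock: 10.38
eef_pos: [505.3, -163.8, 272.1]
tcp_rot: [-3.137, -0.056, 0.004]
contact_force: [-5.8, -1.9, 1.8]
opening: -0.001
```

```bash
cat >> h.py <<'E'
def mark():
    """white-mark angle past the index (world angle-180 mod 360), each camera; ring r 33-44"""
    for n in("top","scene"):
        a=rectify(n,C[0],C[1],120);h=cv2.cvtColor(a,cv2.COLOR_BGR2HSV).astype(int)
        i,j=np.mgrid[:600,:600];x=60-i/5;y=60-j/5;r=np.hypot(x,y)
        m=((h[...,2]>120)&(h[...,1]<60)&(r>34)&(r<43)).astype(np.uint8)
        k,l,st,ce=cv2.connectedComponentsWithStats(m)
        for q in range(1,k):
            if st[q,4]>700:
                X,Y=60-ce[q][1]/5,60-ce[q][0]/5;print(n,"area",st[q,4],"ang",round((np.degrees(np.arctan2(Y,X))-180)%360,1),"r",round(np.hypot(X,Y),1))
E
python3 -c "
from h import *;rows(0,18);mark()"
```

```text
pos rel [-47.6 -32.5] orbit -146.0 offpath 4.9 rot [-3.137 -0.056  0.004] F [-5.8 -1.9  1.8] z 272.1
[[[5, 4, -3], 0.004, 0], [[5, 3, 0], 0, 0], [[6, 2, 0], 0, 0], [[6, 2, 0], 0, 0], [[6, 1, 0], 0, 0], [[6, 0, 0], 0, 0], [[6, -1, 0], 0, 0], [[6, -1, 0], 0, 0], [[6, -2, 0], 0, 0], [[6, -2, 0], 0, 0], [[6, -2, 0], 0, 0], [[6, -2, 0], 0, 0], [[6, -3, 0], 0, 0], [[5, -3, 0], 0, 0], [[5, -4, 0], 0, 0], [[4, -4, 0], 0, 0], [[4, -5, 0], 0, 0], [[3, -5, 0], 0, 0]]
top area 16785 ang 75.4 r 32.8
scene area 2164 ang 90.3 r 38.4
```

Scene detection: the mark is 90° past the first meeting. Continuing.

Call:
step_arm(
  commands=[
    [[4,4,-2],0.004,0],
    [[5,4,0],0,0],
    [[5,3,0],0,0],
    [[6,2,0],0,0],
    [[6,2,0],0,0],
    [[6,1,0],0,0],
    [[6,0,0],0,0],
    [[6,-1,0],0,0],
    [[6,-1,0],0,0],
    [[6,-2,0],0,0],
    [[6,-2,0],0,0],
    [[6,-2,0],0,0],
  ],
)

```text
clock: 11.98
eef_pos: [572.9, -187.2, 274.8]
tcp_rot: [3.121, -0.045, 0.009]
contact_force: [-1.2, -2.3, -1.6]
opening: 0.003
```

```bash
python3 -c "
from h import *;rows(0,18);mark()"
```

```text
pos rel [ 18.2 -59.9] orbit -73.0 offpath 2.0 rot [ 3.121 -0.045  0.009] F [-1.2 -2.3 -1.6] z 274.8
[[[5, -3, 0], 0.009, 0], [[5, -4, 0], 0, 0], [[4, -4, 0], 0, 0], [[4, -5, 0], 0, 0], [[3, -5, 0], 0, 0], [[2, -6, 0], 0, 0], [[2, -6, 0], 0, 0], [[1, -6, 0], 0, 0], [[0, -6, 0], 0, 0], [[-1, -6, 0], 0, 0], [[-1, -6, 0], 0, 0], [[-2, -6, 0], 0, 0], [[-2, -6, 0], 0, 0], [[-2, -6, 0], 0, 0], [[-2, -6, 0], 0, 0], [[-3, -6, 0], 0, 0], [[-3, -5, 0], 0, 0], [[-4, -5, 0], 0, 0]]
top area 2242 ang 180.1 r 38.6
top area 17901 ang 74.8 r 32.2
scene area 2150 ang 181.5 r 38.4
```

Both cameras give 180–181°. 18 more rows should bring it to about 310°.

Call:
step_arm(
  commands=[
    [[5,-3,0],0.009,0],
    [[5,-4,0],0,0],
    [[4,-4,0],0,0],
    [[4,-5,0],0,0],
    [[3,-5,0],0,0],
    [[2,-6,0],0,0],
    [[2,-6,0],0,0],
    [[1,-6,0],0,0],
    [[0,-6,0],0,0],
    [[-1,-6,0],0,0],
    [[-1,-6,0],0,0],
    [[-2,-6,0],0,0],
    [[-2,-6,0],0,0],
    [[-2,-6,0],0,0],
    [[-2,-6,0],0,0],
    [[-3,-6,0],0,0],
  ],
)

```text
clock: 14.08
eef_pos: [600.9, -99.5, 278.6]
tcp_rot: [3.11, -0.091, 0.002]
contact_force: [2.4, -1.1, 1.5]
opening: 0.001
```

```bash
python3 -c "
from h import *;rows(0,18);mark()"
```

```text
pos rel [53.7 25.9] orbit 26.0 offpath 2.2 rot [ 3.11e+00 -9.10e-02  2.00e-03] F [ 2.4 -1.1  1.5] z 278.6
[[[-4, -5, 4], 0.002, 0], [[-5, -4, 0], 0, 0], [[-5, -3, 0], 0, 0], [[-6, -3, 0], 0, 0], [[-6, -2, 0], 0, 0], [[-6, -1, 0], 0, 0], [[-6, -1, 0], 0, 0], [[-6, 0, 0], 0, 0], [[-6, 1, 0], 0, 0], [[-6, 2, 0], 0, 0], [[-6, 2, 0], 0, 0], [[-6, 2, 0], 0, 0], [[-6, 2, 0], 0, 0], [[-6, 2, 0], 0, 0], [[-6, 3, 0], 0, 0], [[-5, 3, 0], 0, 0], [[-5, 4, 0], 0, 0], [[-4, 5, 0], 0, 0]]
top area 3925 ang 15.4 r 39.0
```

Call:
step_arm(
  commands=[
    [[-4,-5,2],0.002,0],
    [[-5,-4,0],0,0],
    [[-5,-3,0],0,0],
    [[-6,-3,0],0,0],
    [[-6,-2,0],0,0],
  ],
)

```text
clock: 14.8
eef_pos: [581.2, -78.6, 276.4]
tcp_rot: [3.115, -0.114, -0.002]
contact_force: [10.5, 9.7, -1.6]
opening: -0.003
```

```bash
python3 -c "
from h import *;rows(0,10);mark()
a=rectify('top',562,-130.5,120);b=rectify('scene',562,-130.5,120);cv2.imwrite('pics/v5.png',cv2.resize(np.hstack([a,b]),(800,400)))"
```

```text
pos rel [37.8 47.5] orbit 52.0 offpath 2.1 rot [ 3.115e+00 -1.140e-01 -2.000e-03] F [10.5  9.7 -1.6] z 276.4
[[[-6, -1, 1], -0.002, 0], [[-6, -1, 0], 0, 0], [[-6, 0, 0], 0, 0], [[-6, 1, 0], 0, 0], [[-6, 2, 0], 0, 0], [[-6, 2, 0], 0, 0], [[-6, 2, 0], 0, 0], [[-6, 2, 0], 0, 0], [[-6, 2, 0], 0, 0], [[-6, 3, 0], 0, 0]]
top area 12677 ang 189.7 r 35.3
top area 8557 ang 88.2 r 37.4
top area 2302 ang 337.3 r 38.3
```

View pics/v5.png

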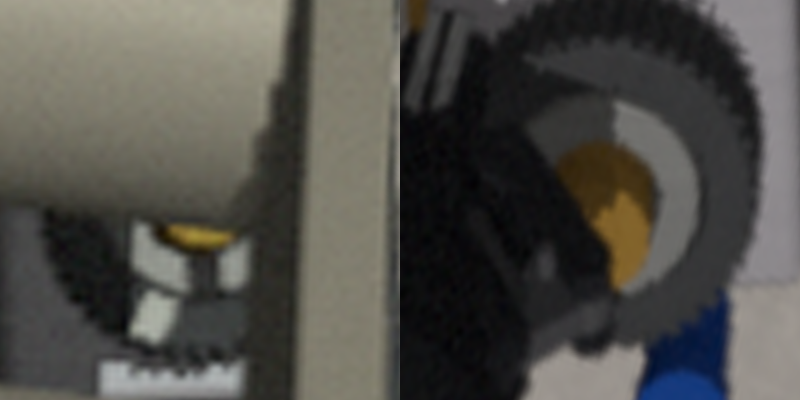

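Top view: the mark at (155,315) is about 23° short of the index at (204,268). Two more rows, then a measurement of mark and index.

Call:
step_arm(
  commands=[
    [[-6,-1,1],0,0],
    [[-6,-1,0],0,0],
  ],
)

```text
clock: 15.25
eef_pos: [572.5, -73.9, 276.1]
tcp_rot: [3.118, -0.125, -0.003]
contact_force: [8.0, 9.2, 1.2]
opening: -0.001
```

```bash
cat >> h.py <<'E'
def prof(n,r,z,lo=-40,hi=40,dark=False):
    """centroid angle (deg past world 180) of white mark / dark index along arc"""
    a=np.arange(lo,hi,.5);f=cv2.cvtColor(grab_frame(n),cv2.COLOR_BGR2GRAY);v=0
    for rr in r:
        t=np.radians(a+180);u=proj(n,np.c_[C[0]+rr*np.cos(t),C[1]+rr*np.sin(t),np.full(len(a),z)]).astype(np.float32)
        v=v+cv2.remap(f,u[:,0],u[:,1],cv2.INTER_CUBIC)[:,0].astype(float)/len(r)
    if dark:v=255-v
    m=v>(v.max()+np.median(v))/2 if not dark else v>(v.max()+v.min())/2
    print(n,"dark" if dark else "white",a[m].min(),a[m].max(),"mid",a[m].mean().round(1))
E
python3 -c "
from h import *;rows(0,6,step=4);mark()
prof('top',[35,38,41],120);prof('top',[23,25,27],122,-20,20,True)"
```

```text
pos rel [30.8 52.7] orbit 60.0 offpath 1.2 rot [ 3.118e+00 -1.250e-01 -3.000e-03] F [8.  9.2 1.2] z 276.1
[[[-4, 0, 1], -0.003, 0], [[-4, 1, 0], 0, 0], [[-4, 1, 0], 0, 0], [[-4, 1, 0], 0, 0], [[-4, 2, 0], 0, 0], [[-4, 2, 0], 0, 0]]
top area 15922 ang 202.9 r 33.4
top area 12458 ang 88.1 r 35.5
top area 2267 ang 347.9 r 38.4
top white -18.0 -3.5 mid -10.8
top dark -8.0 19.5 mid 5.8
```

Call:
step_arm(
  commands=[
    [[-4,0,1],0,0],
    [[-4,1,0],0,0],
  ],
)

```text
clock: 15.7
eef_pos: [566.6, -72.2, 275.7]
tcp_rot: [3.123, -0.132, -0.005]
contact_force: [9.8, 14.3, 0.6]
opening: 0.001
```

```bash
python3 -c "
from h import *;rows(0,6,step=4);mark()
prof('top',[35,38,41],120)
a=rectify('top',562,-130.5,120);b=rectify('scene',562,-130.5,120);cv2.imwrite('pics/v6.png',cv2.resize(np.hstack([a,b]),(800,400)))"
```

```text
pos rel [26.  55.1] orbit 65.0 offpath 0.7 rot [ 3.123 -0.132 -0.005] F [ 9.8 14.3  0.6] z 275.7
[[[-4, 1, 1], -0.005, 0], [[-4, 1, 0], 0, 0], [[-4, 1, 0], 0, 0], [[-4, 2, 0], 0, 0], [[-4, 2, 0], 0, 0], [[-4, 2, 0], 0, 0]]
top area 18170 ang 209.3 r 31.9
top area 12929 ang 88.2 r 35.3
top area 2251 ang 354.2 r 38.4
scene area 972 ang 358.4 r 38.1
top white -12.0 2.0 mid -5.0
```

View pics/v6.png

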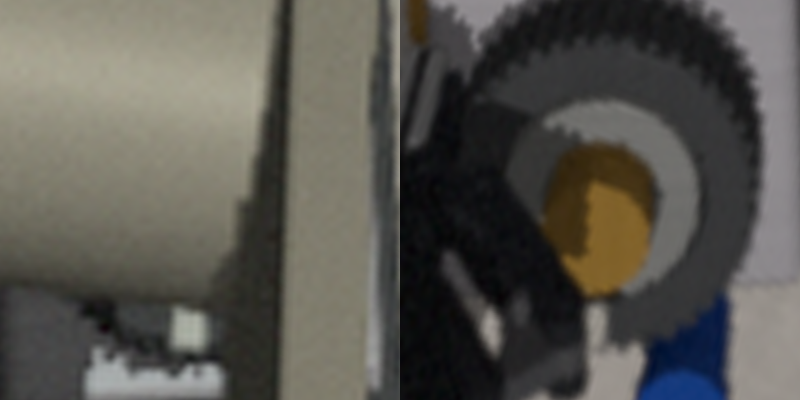

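The mark is at about −5.5°, the index at about +1.5° (from the plate edges). Two more 4 mm rows (about 6°), then back off radially and get the arm clear for a proper look.

Call:
step_arm(
  commands=[
    [[-4,1,0],0,0],
    [[-4,1,0],0,0],
    [[3,-6,0],0,0],
    [[8,-15,0],0,0],
    [[5,-20,-20],0,0],
    [[0,-30,-40],0,0],
    [[0,-40,-40],0,0],
    [[0,-50,-20],0,0],
    [[0,-50,0],0,0],
    [[0,-50,0],0,0],
    [[0,0,0],0,0],
  ],
)

```text
clock: 17.32
eef_pos: [560.9, 204.5, 394.0]
tcp_rot: [3.128, -0.127, -0.01]
contact_force: [-1.0, -0.3, -0.6]
opening: -0.0
```

```bash
python3 -c "
from h import *;s=sense();print(s['eef_pos'],s['tcp_rot']);mark()
prof('top',[35,38,41],120);prof('top',[23,25,27],122,-40,40,True)
a=rectify('top',562,-130.5,120);b=rectify('scene',562,-130.5,120);cv2.imwrite('pics/v7.png',cv2.resize(np.hstack([a,b]),(800,400)))"
```

```text
[560.90179889 204.52533404 394.01329224] [ 3.12765504 -0.12657152 -0.01009283]
top area 2276 ang 1.7 r 38.4
scene area 2096 ang 1.5 r 38.4
top white -5.5 9.0 mid 1.8
top dark -8.5 14.0 mid 2.8
```

View pics/v7.png

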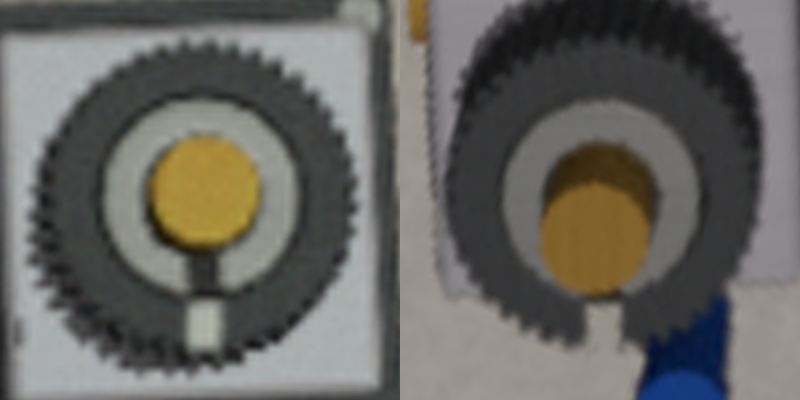

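The mark at (206,325) lines up with the index at (203,272): mark 1.5–1.8°, index about 1.5–2.8°. The plug is in place and the arm is clear. Handing in.

```bash
python3 -c "
from rig import *;print(sign_off())"
```

```text
the job is handed in; nothing more can be done
None
```

I loosened the collar by rolling the shut fingertips round its rim. It turned about 640° anticlockwise, from roughly 1.4 rad to 12.57 rad. The white line passed the black line once, at about 8.8 s, and I stopped it there the second time. Then I moved the arm well clear and handed in at about 17.5 s of robot time.

- **Line alignment:** in the last pictures the white line sits at 1.5–1.8° in both cameras. The black line is at about 1.5° judged by the base plate, and 2.8° by a rougher reading from the top camera. The two agree to about 1°.
- **Turn count:** camera readings at 360°, 450° and 540° matched the count I kept from the fingertip's travel. Mid-turn, with the arm in the way, the count rested on that travel alone.
- **Plug and forces:** the plug is still in its bore, and nothing was gripped. The highest force I read was about 17 N, but I only read it at the end of each move.
- **Loose parts:** the fingertips stayed near the collar's height while close to it. I did not take a final wide picture to check the loose parts.
- **Tool tilt:** the tool had tilted by about 0.13 rad by the end, from pressing on the rim. I allowed for this when working out the fingertip's position.

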